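Lock a book in the squaring jig with the thumb wedge

TASK

Square up the book: take the sliding bar by its knob and slide it forward until the book is nipped snugly between bar and fence. Then slide the loose thumb wedge along its ramp, into the gap behind the bar, until it jams and the bar stays locked hard on the book after you let go; press firmly but gently, so that the book is not crushed, and leave everything else where it lies.

Things in the scene. Friction and masses are not known exactly. Their poses are not given: they have to be found in the camera images.
- jig: Grey laminated squaring jig fixed to the table: board 270 x 300 x 12 mm. Origin at the board's underside; jig x = the way the bar closes (towards the fence), jig y = along the bar; board spans jig x -165..105, y -135..165 mm. The adjustable fence (wood strip, 30 mm high, along jig y) is beyond the book, its face somewhere at jig x 67 to 73 mm, not measured: where bar and wedge stop must be felt.
- ramp_face (a point): Point on the face of the wooden ramp rail that looks to the bar, at jig (-95, 0) mm, 27 mm above the table. The rail stands 30 mm high on the board, between bar and robot. Its straight face runs from jig (-85, -60) to (-119, 150) mm, x = -95 - 0.16 y (9.1 deg to the bar), so the gap between rail and bar narrows towards jig -y.
- bar (a joint): Travel of the sliding wooden bar along jig +x in m, 0 = fully back, stop at 0.034. Starts at 0 to 0.004; nips the book against the fence somewhere from 0.019 to 0.025. Bar: 26 mm (x) x 130 mm (jig y -110..20) x 30 mm high on the board; flat back face at jig x = -83 mm + travel. About 2 N of friction; stays where left. 7 to 8 N on the knob nips the book snugly; 3 N on the book is too little.
- bar_knob (a point): Grip centre of the bar's upright round wooden knob, 22 mm in diameter, from the bar's top (42 mm above the table) to 80 mm above the table; this point is 64 mm above the table, at jig y = -50 mm, midway across the bar.
- wedge_center (a point): Centre, half-way up, of the loose beech thumb wedge (0.12 kg, 80 mm long in its y, 28 mm high). Own +x face flat, 17 mm off, goes on the bar's back; -x face slopes like the rail (x = -17 - 0.16 y); thin end 27.6 mm at own -y, thick end 40.4 mm at +y. Axes start within 0.02 rad of the jig's. Starts on the board by the rail, beyond the bar's +y end (jig y 80..100 mm).
- wedge_end (a point): Middle of the wedge's thick end face (faces jig +y), 26 mm above the table: push here towards jig -y, along the rail. A thumb tab 30 (x) x 12 (y) x 26 mm high stands on the wedge, its back flush with this face, top 66 mm above the table. Once the bar nips the book, the wedge jams with its centre somewhere at jig y -20..20 mm.
- wedge: The thumb wedge as a whole (origin under wedge_center, on its underside). A push of about 15 N on its thick end jams it so that it holds by friction when let go and squeezes the book with some 10 N. A slack jam under 5 N does not hold the book; more than 40 N of squeeze crushes it. Jam it straight along jig -y: sideways drag of the pusher slackens it.
- book: The book as a whole (origin on its underside): cardboard-grey boards, green spine with raised bands.
- book_center (a point): Centre of the small cased book lying flat on the board between bar and fence: 105 mm (jig x) x 148 mm (jig y) x 36 mm thick, 0.3 kg, green spine towards the fence, grey boards. It starts 3 to 7 mm off the fence.
- spool: Bystander: empty wooden thread spool, 28 mm across, 36 mm high, standing on the board's near corner at the -y end.
- folder: Bystander: flat white folding stick, 22 x 150 x 5 mm, on the table beyond the board's +y end.
- weight: Bystander: round brass weight, 48 mm across, 56 mm high with its grip, on the table beyond the board's -y end.
- jar: Bystander: white glue jar, 72 mm across, 100 mm high, on the left.
- brush: Bystander: brush lying on the left.
- driver: Bystander: screwdriver lying on the right.
- carton: Bystander: closed cardboard carton 190 x 270 x 50 mm on the right.
Things that resemble listed ones, but are neither listed nor needed, are in the scene too. What is shaped like the wedge but green is not meant. There is more than one size of the book; the job needs the smaller.

How it is judged:
By the outcome, as a careful person would: the job done as asked, in the order asked, and still so for the second after the job is handed in, with the robot touching nothing.
It also fails if it takes over 67 s, if anything falls off the work surface, if the arm or the gripper's body presses on something with over 40 N, if the wrist force passes 120 N, or if a joint passes its speed limit or range.

ROBOT

A 6-joint arm with a two-finger parallel gripper is mounted at the origin on the work surface. World frame = base frame: x ahead of the robot, y to its left, z up, the work surface at z = 0. Lengths are in m, angles in rad, forces in N, time in s.
With the tool pointing down it reaches from about 0.325 to 0.9 m from the base axis. Payload 6.1 kg.
Tool frame: the origin (TCP) lies at the very end of the fingers, on their centre line; the grasp point (between the pads) lies 19 mm behind it (manip.grip_depth is the distance from the TCP to the grasp point, in m); z points along the fingers, x is the direction in which the jaws open and shut, and the axes are right-handed (so a half turn about z gives the same grasp; the last joint's range is limited). The gripper opens to 87 mm and grips with 3 to 60 N. Pads are 19 mm wide; open, the fingers measure 117 mm over their backs; the gripper's body (75 mm by 190 mm) begins 51 mm behind the grasp point.
Start: joints at [-1.345, 0.22, 1.526, -0, 1.395, -0.126], TCP at [0.215, -0.587, 0.223] pointing down, gripper open.
Joint ranges: [-2.98, 2.98], [-0.91, 2.08], [0.09, 2.57], [-1.24, 4.39], [0.2, 2.65], [-2.68, 2.68]. Speed limits (rad/s): [2.57, 2.57, 3.01, 3.14, 3.14, 3.14].

INTERFACE

Orientations are given as a unit quaternion [w, x, y, z].
In Python, from bench import manip gives the robot as it stands.
- The arm moves only by the tool jog_arm, never from a script. Its argument "motion" is a list of rows, each a list of 5 numbers: the closure in counts, from 0 (fully open) to 255 (shut), then the shift along the tool's x, y, z in m, then the turn about the tool's z in rad. In form: [[claw, tx, ty, tz, twist], ...]. A call has 1 to 10 rows; each row is the pose to reach, as a shift and turn from the pose measured when the call began, along the tool's axes at that moment; what a row does not reach only later rows make up. A row lasts 1/10 s, in which the tool goes at most 50 mm and 8.59 degrees, less where a joint would pass 70% of its speed; a pose out of reach is approached as far as the arm can. A call with a gripper value outside its range is refused whole. The fingers move at their own pace and stop on an object; the grip force is fixed at half the most. Time passes only in rows, so rows that repeat a pose let the fingers close. It gives the time, the measured TCP pose, the force and the opening at its end, in the units of the state.
- manip.state(): the state, without advancing time (a new reading comes with each control period).
- manip.capture(name): name is "side" or "top" or "wrist"; returns a dict with "img" (480x640x3 uint8, blue, green, red), "intrinsics" (3x3 intrinsics, pixels), "extrinsics" (4x4, takes a point from world to camera coordinates); the wrist camera has in their place "hand_eye" (4x4, takes a point from camera to tool coordinates, whose origin is the TCP and whose axes are the tool frame's). Camera axes: x right, y up, looking along -z (the intrinsics and any distortion apply to the point x, -y, -z); pixel columns grow to the right and rows downward; lengths in m; the calibration is good to about 2 mm. A picture is of the moment at which its call begins: read the wrist's pose just before it. There is no depth.
- manip.hand_in(): hands the job in, once; it reports no verdict.
Trained networks look in a picture, given as the dict that the camera call returned (one of the last four; its "shot" number tells which), for a name from the list of things; names that differ only in an ending like _2 or _b are one class to them, and where a whole thing is asked for, a point or a joint stands for the part that bears it (a point fixed in the world has none). Each returns a list of dicts, best first, with "score" (0 to 1); they miss things now and then, are a little off and sometimes report something else, mostly with a low value. They report only what shows in the picture. A call takes as long as a camera call. They do not tell look-alikes from the thing itself.
- manip.cut_out(query, picture): "mask" (480x640 bool, what is visible of it) and "xy" ([column, row] in pixels, amid what is visible of it).
The state is a dict: "t": time; "q": joint angles; "joint_velocities": joint speeds; "effort": joint torques, N m; "tcp_pos": TCP position; "orientation": TCP orientation; "contact_force": force on the tool from outside, world axes, zero at the start; "moment": the same for the moment, N m; "width": finger opening in m.
Only numpy, scipy, OpenCV 4.12 (cv2) and the standard library are available. Lean on these libraries where they do the work, as an engineer would, in place of code of your own. Each camera call takes 0.05 s, during which the arm holds its last target. There are 200 camera calls.

## Working session

There is one attempt and no reset: what is moved stays moved. The work goes in short steps, Python scripts to look and compute and a tool call to move; the robot and the scene stay as the last step left them, time stands still between calls to the robot, and variables do not carry over. Pictures are saved under pics/ and viewed, about 8 in all and at most 12, crops included, and the job is handed in when it is done.

Besides the shell and the picture viewer there is one more tool, called after "Emit:" by a JSON object that holds its "method" and its "body". jog_arm: Moves the arm, as the interface text tells. Its arguments: {"type":"object","properties":{"motion":{"type":"array"}},"required":["motion"]}

```bash
mkdir -p pics; ls; cat > h.py <<'E'
import numpy as np, cv2
from bench import manip
from scipy.spatial.transform import Rotation as R
def cam(p):
    K=np.array(p['intrinsics']); E=np.array(p['extrinsics']); return K,E
def ray(p,uv,z):
    K,E=cam(p); d=np.linalg.inv(K)@[uv[0],uv[1],1]; d=np.array([d[0],-d[1],-d[2]])
    Rm=E[:3,:3]; c=-Rm.T@E[:3,3]; w=Rm.T@d; return c+w*(z-c[2])/w[2]
def proj(p,X):
    K,E=cam(p); X=np.atleast_2d(X); c=X@E[:3,:3].T+E[:3,3]; c=c*[1,-1,-1]; u=c@K.T; return u[:,:2]/u[:,2:]
def rot(): 
    q=manip.state()['orientation']; return R.from_quat([q[1],q[2],q[3],q[0]]).as_matrix()
E
python3 - <<'E'
from h import *
s=manip.state(); print(s)
for n in ['top','side']:
    p=manip.capture(n); cv2.imwrite(f'pics/{n}0.png',p['img'])
    print(n,[k for k in p], np.array(p['intrinsics']).round(1).tolist(), np.array(p['extrinsics']).round(3).tolist())
    for k in ['jig','bar','bar_knob','wedge_center','wedge_end','wedge','book','ramp_face','spool']:
        try:
            for r in manip.cut_out(k,p)[:3]: print(k, round(r['score'],2), np.round(r['xy'],1), r['mask'].sum(), ray(p,r['xy'],{'bar_knob':.064}.get(k,.04)).round(3))
        except Exception as e: print(k,e)
E
```

```text
pics
{'t': 0.0, 'q': array([-1.34511377e+00,  2.21247051e-01,  1.52765824e+00, -2.09413700e-05,
        1.39469401e+00, -1.26090893e-01]), 'joint_velocities': array([-0.00113077, -0.00131964,  0.00044084,  0.00121483,  0.00014547,
        0.00128401]), 'effort': array([ 1.67551014e-03, -4.94606102e+01, -3.87375498e+01,  7.02260854e-02,
        5.69928065e-02, -1.45304248e-04]), 'tcp_pos': array([ 0.21520155, -0.58609499,  0.22139936]), 'orientation': array([-6.65623125e-04,  8.19928444e-01, -5.72465144e-01, -7.50808097e-04]), 'contact_force': array([ 0.64465207, -1.38671576, -0.5259571 ]), 'moment': array([ 0.01320255,  0.01636555, -0.02423426]), 'width': 0.08709447092661372}
top ['img', 'intrinsics', 'extrinsics', 'shot'] [[492.3, 0.0, 313.4], [0.0, 492.3, 243.6], [0.0, 0.0, 1.0]] [[0.023, -1.0, 0.019, -0.015], [0.993, 0.025, 0.117, -0.48], [-0.118, 0.016, 0.993, -1.291], [0.0, 0.0, 0.0, 1.0]]
jig 0.91 [309.7 233.4] 6941 [0.506 0.007 0.04 ]
bar 0.9 [332.5 232.1] 596 [ 0.511 -0.053  0.04 ]
bar_knob 0.82 [331.6 232.4] 503 [ 0.507 -0.05   0.064]
bar_knob 0.65 [375.7 191.9] 265 [ 0.618 
[... 911 characters left out ...]
99 -0.075  0.064]
bar_knob 0.46 [343.1 269.4] 4951 [ 0.49  -0.08   0.064]
wedge_center 0.78 [254.5 197.7] 282 [0.242 0.228 0.04 ]
wedge_center 0.62 [333.6 229.7] 374 [0.476 0.085 0.04 ]
wedge_end 0.75 [329.8 235.1] 362 [0.464 0.064 0.04 ]
wedge_end 0.67 [253.9 194. ] 273 [0.24  0.244 0.04 ]
wedge_end 0.55 [295.5 185.5] 360 [0.369 0.276 0.04 ]
wedge 0.91 [334.2 234.2] 394 [0.477 0.067 0.04 ]
wedge 0.89 [291.  186.5] 331 [0.355 0.272 0.04 ]
wedge 0.61 [358.9 153.8] 387 [0.583 0.417 0.04 ]
book 0.94 [253.7 335.7] 3717 [ 0.255 -0.256  0.04 ]
book 0.64 [375.6 250.6] 1903 [0.589 0.    0.04 ]
ramp_face 0.94 [342.9 272. ] 5157 [ 0.491 -0.07   0.04 ]
spool 0.39 [336.6 291.7] 68 [ 0.47  -0.134  0.04 ]
```

```bash
python3 - <<'E'
import cv2
a=cv2.imread('pics/top0.png')[140:310,210:430]; b=cv2.imread('pics/side0.png')[170:330,240:460]
cv2.imwrite('pics/a.png',cv2.resize(a,None,fx=3.5,fy=3.5,interpolation=3))
cv2.imwrite('pics/b.png',cv2.resize(b,None,fx=3.5,fy=3.5,interpolation=3))
E
```

```text
(no output)
```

View pics/a.png

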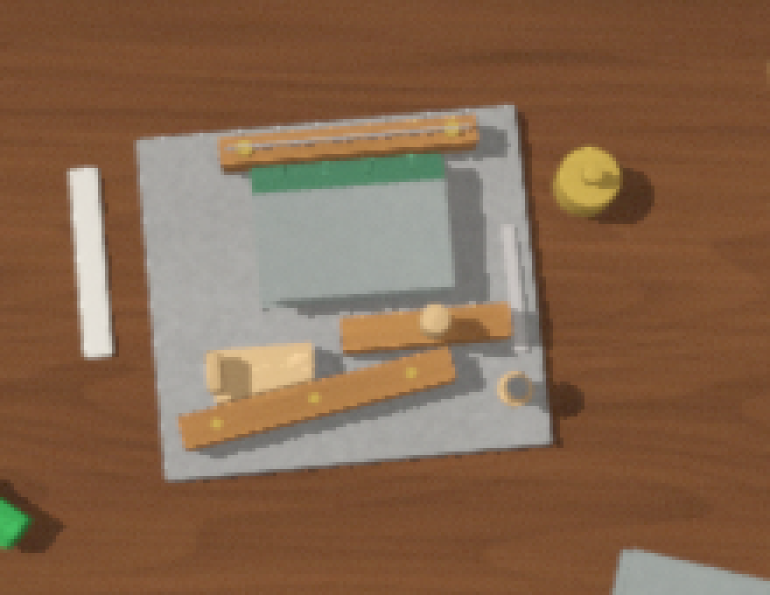

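View pics/b.png

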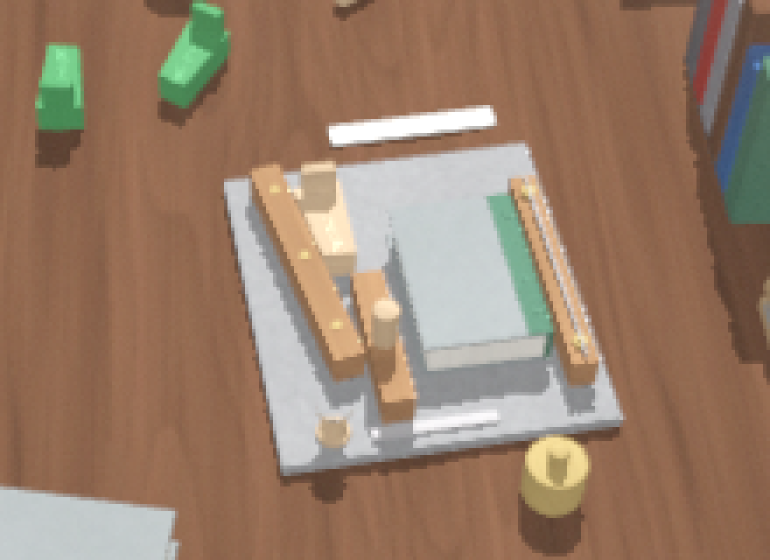

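The top picture shows the board, with corners in the crop at (137,140), (515,105), (551,443) and (165,480). It also shows the bar with its knob at (434,320), the beech wedge at (205–315, 342–402) and the spool at (514,388). The side picture agrees. Next I'll fit the jig pose.

```bash
python3 - <<'E'
from h import *
from scipy.optimize import least_squares
T=manip.capture('top'); S=manip.capture('side')
J=np.array([[105,165],[105,-135],[-165,-135],[-165,165]])/1e3
ut=np.array([[137,140],[515,105],[551,441],[165,478]])/3.5+[210,140]
us=np.array([[528,146],[621,421],[283,467],[225,182]])/3.5+[240,170]
def W(v,j,z):
    c,s=np.cos(v[2]),np.sin(v[2]); j=np.atleast_2d(j); return np.c_[v[0]+c*j[:,0]-s*j[:,1],v[1]+s*j[:,0]+c*j[:,1],np.full(len(j),z)]
for nm,L in (('both',[(T,ut),(S,us)]),('top',[(T,ut)]),('side',[(S,us)])):
    r=least_squares(lambda v:np.concatenate([(proj(p,W(v,J,.012))-u).ravel() for p,u in L]),[.55,0,0])
    print(nm,r.x.round(4),abs(r.fun).max().round(2))
    if nm=='both': v=r.x; np.save('jig.npy',v)
c,s=np.cos(v[2]),np.sin(v[2])
def tojig(P): d=P[:2]-v[:2]; return np.array([c*d[0]+s*d[1],-s*d[0]+c*d[1]])
# knob top (z .08) by eye, wedge tops
for n,uv,z in (('knob top',(434,316),.078),('wedge thin bar corner',(312,342),.040),('thin rail corner',(314,380),.040),('tab far-left top',(207,350),.066),('bar back +y top',(342,352),.042),('bar front +y',(340,318),.042)):
    P=ray(T,np.array(uv)/3.5+[210,140],z); print(n,P.round(4),(tojig(P)*1e3).round(1))
for n,uv,z in (('knob top',(385,309),.080),('wedge thin bar corner',(355,250),.040)):
    P=ray(S,np.array(uv)/3.5+[240,170],z); print('S',n,P.round(4),(tojig(P)*1e3).round(1))
print('expected knob', W(v,[[-.07,-.05]],.064))
R0=rot(); print(R0.round(3))
E
```

```text
both [0.5726 0.0011 0.1169] 1.4
top [0.5712 0.0015 0.12  ] 0.71
side [0.5741 0.0006 0.1123] 0.68
knob top [ 0.5105 -0.0552  0.078 ] [-68.3 -48.6]
wedge thin bar corner [0.4937 0.035  0.04  ] [-74.4  42.9]
thin rail corner [0.4647 0.0327 0.04  ] [-103.5   44. ]
tab far-left top [0.4823 0.1125 0.066 ] [-76.7 121.2]
bar back +y top [0.4864 0.0121 0.042 ] [-84.4  20.9]
bar front +y [0.5124 0.0142 0.042 ] [-58.3  20.1]
S knob top [ 0.5104 -0.0552  0.08  ] [-68.4 -48.6]
S wedge thin bar corner [0.4956 0.0389 0.04  ] [-72.   46.5]
expected knob [[ 0.50892307 -0.05671343  0.064     ]]
[[ 0.345 -0.939 -0.   ]
 [-0.939 -0.345  0.   ]
 [-0.     0.    -1.   ]]
```

Emit:
{"method": "jog_arm", "body": {"motion": [[60,-0.03,-0.035,0,0.04],[60,-0.06,-0.07,0,0.09],[60,-0.09,-0.105,0,0.14],[60,-0.12,-0.14,0,0.19],[60,-0.15,-0.174,0,0.235],[60,-0.18,-0.209,0,0.235],[60,-0.21,-0.244,0,0.235],[60,-0.24,-0.279,0,0.235],[60,-0.27,-0.313,0,0.235],[60,-0.3,-0.348,0,0.235]]}}

```text
t: 2.1
tcp_pos: [0.4393, -0.1835, 0.2229]
orientation: [-0.0, 0.747, -0.665, 0.001]
contact_force: [0.4, -0.1, 0.1]
width: 0.0666
```

Emit:
{"method": "jog_arm", "body": {"motion": [[60,-0.04,-0.021,0,0],[60,-0.08,-0.042,0,0],[60,-0.12,-0.063,0,0],[60,-0.15,-0.08,0,0],[60,-0.159,-0.085,0,0],[60,-0.159,-0.085,0,0],[60,-0.159,-0.085,0,0]]}}

```text
t: 2.8
tcp_pos: [0.505, -0.0165, 0.2228]
orientation: [0.0, 0.747, -0.665, 0.001]
contact_force: [0.1, -1.0, 0.1]
width: 0.0666
```

```bash
cat >> h.py <<'E'
def wrist():
    s=manip.state(); p=manip.capture('wrist'); H=np.array(p['hand_eye']); q=s['orientation']
    M=np.eye(4); M[:3,:3]=R.from_quat([q[1],q[2],q[3],q[0]]).as_matrix(); M[:3,3]=s['tcp_pos']
    p['extrinsics']=np.linalg.inv(M@H); return p
v=np.load('jig.npy')
def tojig(P):
    d=P[:2]-v[:2]; c,s=np.cos(v[2]),np.sin(v[2]); return np.array([c*d[0]+s*d[1],-s*d[0]+c*d[1]])*1e3
E
python3 - <<'E'
from h import *
p=wrist(); cv2.imwrite('pics/w0.png',p['img']); print(manip.state()['tcp_pos'])
np.savez('w0.npz',i=p['intrinsics'],e=p['extrinsics'])
for k,z in (('bar_knob',.064),('wedge_center',.03),('spool',.03)):
    for r in manip.cut_out(k,p)[:2]: P=ray(p,r['xy'],z);print(k,r['score'],np.round(r['xy']),P.round(4),tojig(P).round(1))
E
```

```text
[ 0.50491857 -0.0168837   0.22282143]
bar_knob 0.6 [357. 223.] [ 0.5154 -0.0462  0.064 ] [-62.3 -40.4]
wedge_center 0.63 [216. 247.] [0.4702 0.0822 0.03  ] [-92.3  92.5]
wedge_center 0.6 [359. 225.] [ 0.5079 -0.0524  0.03  ] [-70.5 -45.6]
spool 0.9 [416. 267.] [ 0.4726 -0.1145  0.03  ] [-112.8 -103.1]
```

View pics/w0.png

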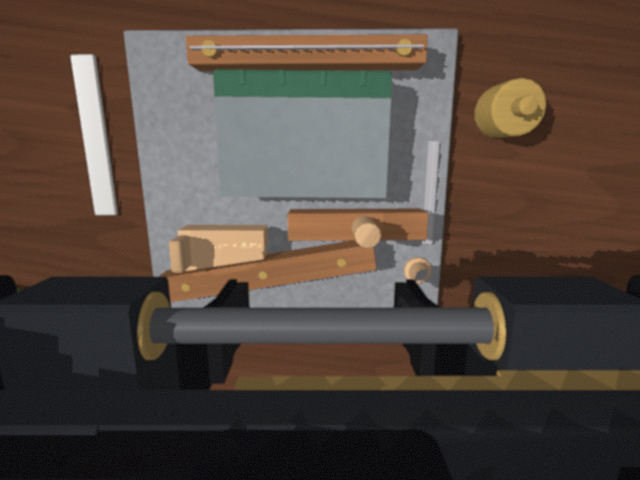

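The wrist picture shows the knob top at (367,234). The wedge spans (175–267, 226–270), and its tab is at (176,253). The bar's back edge runs from (290,240) to (430,242).

```bash
python3 - <<'E'
from h import *
f=np.load('w0.npz'); p={'intrinsics':f['i'],'extrinsics':f['e']}
for n,uv,z in (('knob top',(367,234),.08),('board TL (105,165)',(125,32),.012),('board TR (105,-135)',(458,30),.012),('bar front +y (-57,20)',(289,210),.042),('bar back +y (-82,20)',(289,239),.042),('wedge thin top bar',(267,227),.04),('wedge thin rail',(266,257),.04),('thick bar',(180,227),.04),('tab top',(176,253),.066),('bar front -y (-57,-110)',(428,209),.042)):
    P=ray(p,uv,z);print(n,P.round(4),tojig(P).round(1))
E
```

```text
knob top [ 0.5102 -0.0542  0.08  ] [-68.4 -47.6]
board TL (105,165) [0.6539 0.1773 0.012 ] [101.2 165.5]
board TR (105,-135) [ 0.6903 -0.1178  0.012 ] [ 103.1 -131.8]
bar front +y (-57,20) [0.5165 0.0146 0.042 ] [-54.2  19.9]
bar back +y (-82,20) [0.4893 0.0119 0.042 ] [-81.5  20.5]
wedge thin top bar [0.4979 0.0336 0.04  ] [-70.4  40.9]
wedge thin rail [0.4687 0.0321 0.04  ] [-99.6  42.9]
thick bar [0.4884 0.1142 0.04  ] [-70.5 122.2]
tab top [0.4709 0.1079 0.066 ] [-88.5 118. ]
bar front -y (-57,-110) [ 0.5323 -0.1121  0.042 ] [ -53.2 -107.8]
```

Emit:
{"method": "jog_arm", "body": {"motion": [[60,0.02,0,0.03,0],[60,0.0385,-0.001,0.06,0],[60,0.0385,-0.001,0.1,0],[60,0.0385,-0.001,0.13,0],[60,0.0385,-0.001,0.155,0],[60,0.0385,-0.001,0.17,0],[60,0.0385,-0.001,0.173,0],[60,0.0385,-0.001,0.173,0],[60,0.0385,-0.001,0.173,0]]}}

```text
t: 3.9
tcp_pos: [0.5114, -0.0559, 0.0511]
orientation: [-0.0, 0.746, -0.666, 0.001]
contact_force: [0.3, 0.0, 0.3]
width: 0.0668
```

```bash
python3 - <<'E'
from h import *
p=manip.capture('side'); cv2.imwrite('pics/s1.png',cv2.resize(p['img'][170:330,240:460],None,fx=3.5,fy=3.5,interpolation=3))
s=manip.state(); print(s['tcp_pos'],s['contact_force'],tojig(s['tcp_pos']))
E
```

```text
[ 0.51160434 -0.05580852  0.05137717] [-0.27683693  0.67793677  0.51868528] [-67.23148433 -49.41395971]
```

View pics/s1.png

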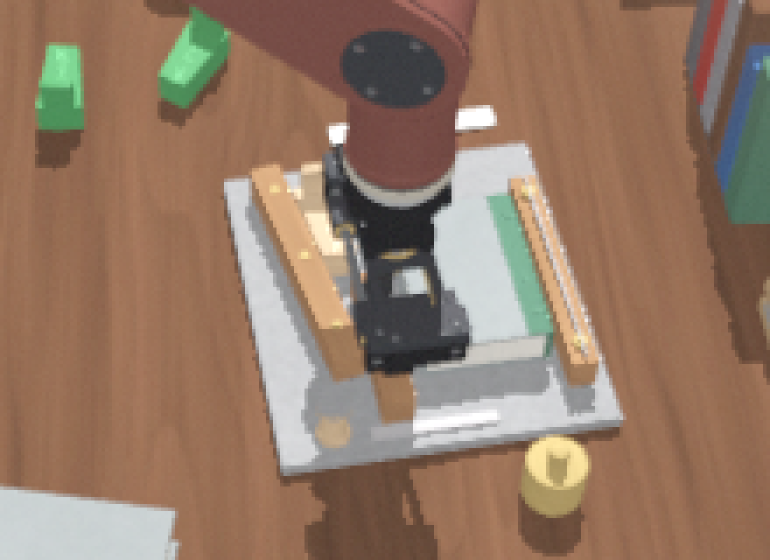

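The side view shows the gripper straddling the knob at about (400,320), with nothing else touched. Closing now.

Emit:
{"method": "jog_arm", "body": {"motion": [[255,0,0.001,0,0],[255,0,0.001,0,0],[255,0,0.001,0,0],[255,0,0.001,0,0],[255,0,0.001,0,0],[255,0,0.001,0,0],[255,0,0.001,0,0]]}}

```text
t: 4.65
tcp_pos: [0.5104, -0.0549, 0.0513]
orientation: [-0.001, 0.746, -0.666, 0.001]
contact_force: [-0.5, 3.7, 0.3]
width: 0.0212
```

Emit:
{"method": "jog_arm", "body": {"motion": [[255,0,-0.002,0,0],[255,0,-0.004,0,0],[255,0,-0.006,0,0],[255,0,-0.008,0,0],[255,0,-0.01,0,0],[255,0,-0.012,0,0],[255,0,-0.013,0,0],[255,0,-0.013,0,0]]}}

```text
t: 5.45
tcp_pos: [0.5236, -0.0533, 0.0513]
orientation: [-0.001, 0.746, -0.666, 0.001]
contact_force: [-0.6, 2.2, 0.8]
width: 0.0211
```

Emit:
{"method": "jog_arm", "body": {"motion": [[255,0,-0.001,0,0],[255,0,-0.002,0,0],[255,0,-0.003,0,0],[255,0,-0.004,0,0],[255,0,-0.005,0,0]]}}

```text
t: 5.95
tcp_pos: [0.5284, -0.0527, 0.0512]
orientation: [-0.001, 0.746, -0.666, 0.001]
contact_force: [-3.8, 2.8, 3.1]
width: 0.0211
```

Emit:
{"method": "jog_arm", "body": {"motion": [[255,0,-0.0005,0,0],[255,0,-0.001,0,0]]}}

```text
t: 6.15
tcp_pos: [0.5294, -0.0526, 0.0512]
orientation: [-0.001, 0.746, -0.666, 0.001]
contact_force: [-3.8, 2.2, 2.7]
width: 0.0213
```

Emit:
{"method": "jog_arm", "body": {"motion": [[255,0,-0.0005,0,0],[255,0,-0.001,0,0]]}}

```text
t: 6.35
tcp_pos: [0.5304, -0.0525, 0.0513]
orientation: [-0.001, 0.746, -0.666, 0.001]
contact_force: [-4.1, 0.8, 3.0]
width: 0.0215
```

Emit:
{"method": "jog_arm", "body": {"motion": [[255,0,-0.0005,0,0],[255,0,-0.001,0,0]]}}

```text
t: 6.55
tcp_pos: [0.5314, -0.0523, 0.0512]
orientation: [-0.001, 0.746, -0.666, 0.001]
contact_force: [-3.2, 2.1, 4.4]
width: 0.0216
```

Emit:
{"method": "jog_arm", "body": {"motion": [[255,0,-0.0005,0,0],[255,0,-0.001,0,0]]}}

```text
t: 6.75
tcp_pos: [0.5316, -0.0523, 0.0512]
orientation: [-0.0, 0.746, -0.666, -0.0]
contact_force: [-9.2, -0.6, 8.6]
width: 0.0211
```

Emit:
{"method": "jog_arm", "body": {"motion": [[255,0,-0.0003,0,0],[60,0,-0.0003,0,0],[60,0,-0.0003,0,0],[60,0,-0.0003,0,0],[60,0,-0.0003,0,0]]}}

```text
t: 7.25
tcp_pos: [0.5322, -0.0524, 0.0512]
orientation: [-0.0, 0.746, -0.666, 0.0]
contact_force: [-1.2, -0.4, -0.5]
width: 0.0455
```

Emit:
{"method": "jog_arm", "body": {"motion": [[60,0,0,-0.02,0],[60,0,0,-0.06,0],[60,0,0,-0.09,0],[255,-0.03,0.005,-0.09,0],[255,-0.075,0.015,-0.09,0],[255,-0.12,0.03,-0.09,0],[255,-0.16,0.045,-0.09,0],[255,-0.19,0.048,-0.09,0],[255,-0.201,0.048,-0.09,0],[255,-0.201,0.048,-0.09,0]]}}

```text
t: 8.25
tcp_pos: [0.4618, 0.1427, 0.1414]
orientation: [-0.001, 0.747, -0.665, 0.001]
contact_force: [0.8, -0.3, -0.2]
width: 0.0187
```

```bash
python3 - <<'E'
from h import *
s=manip.state(); print(s['tcp_pos'],s['contact_force'],tojig(s['tcp_pos']),s['width'])
p=wrist(); cv2.imwrite('pics/w1.png',p['img']); np.savez('w1.npz',i=p['intrinsics'],e=p['extrinsics'])
E
```

```text
[0.46177157 0.14273124 0.14144478] [ 0.82431923 -0.29177517 -0.16845336] [-93.56972859 153.58268418] 0.018706622740685387
```

View pics/w1.png

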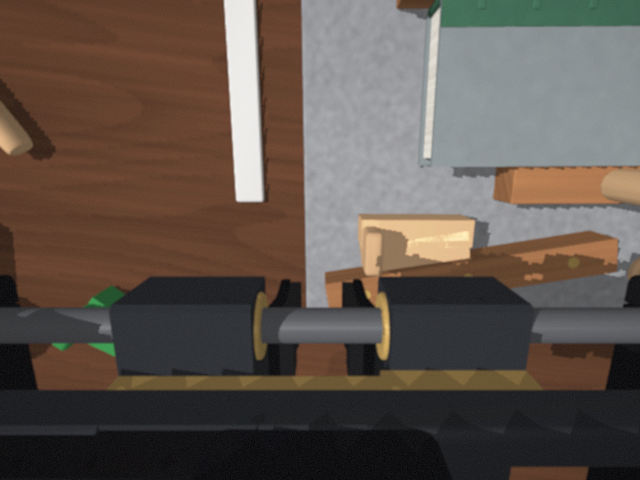

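The wrist picture shows the wedge's thick end at column 360 (rows 216–270). The bar is at (497–620, 170–200), up against the book. Now I'll go down behind the wedge.

Emit:
{"method": "jog_arm", "body": {"motion": [[255,0,0,0,0],[255,0,0,0.02,0],[255,0,0,0.05,0],[255,0,0,0.08,0],[255,0,0,0.1,0],[255,0,0,0.115,0],[255,0,0,0.122,0],[255,0,0,0.122,0],[255,0,0,0.122,0]]}}

```text
t: 9.2
tcp_pos: [0.463, 0.1412, 0.02]
orientation: [-0.001, 0.746, -0.666, 0.001]
contact_force: [-0.4, 0.4, 0.2]
width: 0.0005
```

```bash
python3 - <<'E'
from h import *
s=manip.state(); print(s['tcp_pos'],s['contact_force'],tojig(s['tcp_pos']),s['width'])
f=np.load('w1.npz'); p={'intrinsics':f['i'],'extrinsics':f['e']}
for n,uv,z in (('thick bar',(360,216),.04),('thin bar',(473,217),.04),('thin rail',(472,257),.04),('bar back +y',(497,203),.042)): print(n,tojig(ray(p,uv,z)).round(1))
E
```

```text
[0.46302443 0.14119704 0.01996643] [-0.35012196  0.44763341  0.16616697] [-92.50433518 151.91284073] 0.0005060068786237075
thick bar [-70.5 126.2]
thin bar [-71.2  46. ]
thin rail [-100.6   43.8]
bar back +y [-61.   31.1]
```

Emit:
{"method": "jog_arm", "body": {"motion": [[255,0.003,0,0,0],[255,0.006,0,0,0],[255,0.009,0,0,0],[255,0.012,0,0,0],[255,0.015,-0.001,0,0],[255,0.018,-0.002,0,0],[255,0.021,-0.002,0,0],[255,0.024,-0.003,0,0]]}}

```text
t: 10.0
tcp_pos: [0.4689, 0.1176, 0.0201]
orientation: [-0.001, 0.746, -0.666, 0.001]
contact_force: [-0.6, 1.3, 1.3]
width: 0.0005
```

Emit:
{"method": "jog_arm", "body": {"motion": [[255,0.004,-0.0006,0,0],[255,0.008,-0.0013,0,0],[255,0.012,-0.002,0,0],[255,0.016,-0.0026,0,0],[255,0.02,-0.0032,0,0],[255,0.024,-0.0038,0,0],[255,0.028,-0.0045,0,0],[255,0.032,-0.0051,0,0],[255,0.036,-0.0058,0,0],[255,0.04,-0.0064,0,0]]}}

```text
t: 11.0
tcp_pos: [0.4799, 0.0782, 0.0201]
orientation: [-0.001, 0.746, -0.666, 0.001]
contact_force: [0.1, 1.6, 2.6]
width: 0.0007
```

```bash
python3 - <<'E'
from h import *
s=manip.state(); print(s['tcp_pos'],s['contact_force'],tojig(s['tcp_pos']))
p=wrist(); cv2.imwrite('pics/w2.png',p['img']); np.savez('w2.npz',i=p['intrinsics'],e=p['extrinsics'])
q=manip.capture('top'); cv2.imwrite('pics/t2.png',cv2.resize(q['img'][140:310,210:430],None,fx=3.5,fy=3.5,interpolation=3))
E
```

```text
[0.47988159 0.07823519 0.02009832] [0.09189376 1.59331802 2.59206788] [-83.10506709  87.41468515]
```

View pics/w2.png

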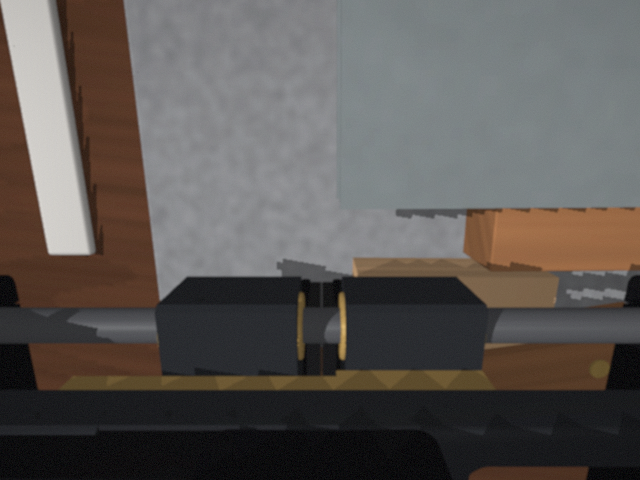

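The wrist picture shows the wedge's flat face running from (353,260) to (557,272), about 3° askew: its thick end is off the rail. The bar's corner is at (465,268). I'll back off, shift the pusher towards the rail, and push on so the wedge squares itself.

Emit:
{"method": "jog_arm", "body": {"motion": [[255,-0.004,0,0,0],[255,-0.004,0.005,0,0],[255,-0.004,0.005,0,0],[255,0,0.005,0,0],[255,0.003,0.005,0,0],[255,0.006,0.004,0,0],[255,0.009,0.004,0,0],[255,0.012,0.003,0,0]]}}

```text
t: 11.9
tcp_pos: [0.4784, 0.0654, 0.02]
orientation: [-0.001, 0.746, -0.666, 0.001]
contact_force: [-0.2, 2.1, 0.4]
width: 0.0004
```

```bash
python3 - <<'E'
from h import *
s=manip.state(); print(s['tcp_pos'],s['contact_force'],tojig(s['tcp_pos']))
p=wrist(); cv2.imwrite('pics/w3.png',p['img']); np.savez('w3.npz',i=p['intrinsics'],e=p['extrinsics'])
E
```

```text
[0.47835255 0.06537959 0.02004568] [-0.22913488  2.11819047  0.44603854] [-86.12293793  74.82513281]
```

View pics/w3.png

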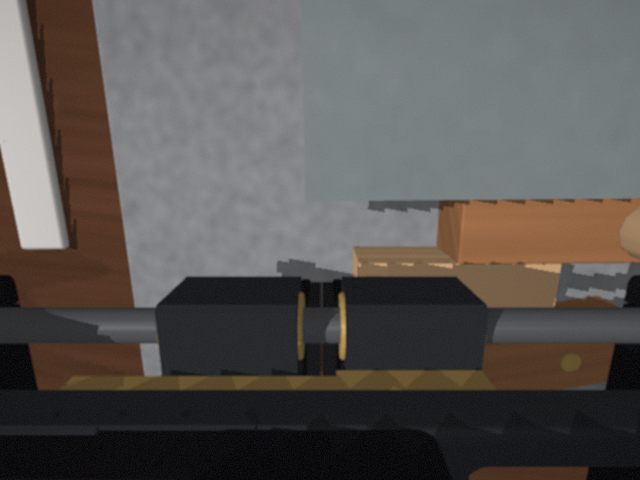

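In the wrist picture the wedge's top edge runs nearly level, from (357,262) to (557,265). So it lies square, and its thin end is now behind the bar. The slanted band is its visible side face.

Emit:
{"method": "jog_arm", "body": {"motion": [[255,0.002,-0.0003,0,0],[255,0.004,-0.0006,0,0],[255,0.006,-0.001,0,0],[255,0.008,-0.0013,0,0],[255,0.01,-0.0016,0,0],[255,0.012,-0.0019,0,0]]}}

```text
t: 12.55
tcp_pos: [0.4819, 0.0531, 0.02]
orientation: [-0.001, 0.746, -0.666, 0.001]
contact_force: [-2.1, 1.2, 0.7]
width: 0.0003
```

Emit:
{"method": "jog_arm", "body": {"motion": [[255,0.001,-0.0001,0,0],[255,0.002,-0.0003,0,0],[255,0.003,-0.0004,0,0],[255,0.004,-0.0006,0,0]]}}

```text
t: 12.95
tcp_pos: [0.4826, 0.0494, 0.02]
orientation: [-0.001, 0.746, -0.666, 0.001]
contact_force: [-4.2, 4.0, 4.3]
width: 0.0004
```

Emit:
{"method": "jog_arm", "body": {"motion": [[255,-0.002,0,0,0],[255,-0.002,0,0,0],[255,-0.001,0,0,0],[255,0,0,0,0],[255,0.0005,0,0,0],[255,0.001,0,0,0]]}}

```text
t: 13.55
tcp_pos: [0.4829, 0.0484, 0.0201]
orientation: [-0.001, 0.746, -0.666, 0.001]
contact_force: [0.1, 0.2, 0.4]
width: 0.0005
```

Emit:
{"method": "jog_arm", "body": {"motion": [[255,0.0005,0,0,0],[255,0.001,0,0,0],[255,0.0015,0,0,0]]}}

```text
t: 13.85
tcp_pos: [0.4832, 0.047, 0.0202]
orientation: [-0.001, 0.746, -0.666, 0.001]
contact_force: [0.9, 2.8, 0.4]
width: 0.0005
```

Emit:
{"method": "jog_arm", "body": {"motion": [[255,0.0005,0,0,0],[255,0.001,0,0,0],[255,0.0015,0,0,0]]}}

```text
t: 14.15
tcp_pos: [0.4835, 0.0455, 0.0202]
orientation: [-0.001, 0.746, -0.666, 0.001]
contact_force: [1.4, 2.3, 0.9]
width: 0.0004
```

Emit:
{"method": "jog_arm", "body": {"motion": [[255,0.0005,0,0,0],[255,0.001,0,0,0],[255,0.0015,0,0,0]]}}

```text
t: 14.45
tcp_pos: [0.4839, 0.0446, 0.0204]
orientation: [-0.002, 0.746, -0.666, 0.001]
contact_force: [0.2, 7.4, 2.4]
width: 0.0006
```

Emit:
{"method": "jog_arm", "body": {"motion": [[255,0.0004,0,0,0],[255,0.0008,0,0,0],[255,0.001,0,0,0]]}}

```text
t: 14.75
tcp_pos: [0.484, 0.0445, 0.0206]
orientation: [-0.002, 0.746, -0.666, 0.0]
contact_force: [-0.4, 8.2, 3.0]
width: 0.0005
```

Emit:
{"method": "jog_arm", "body": {"motion": [[255,0.001,0,0,0],[255,0.0014,0,0,0],[255,0.0017,0,0,0]]}}

```text
t: 15.05
tcp_pos: [0.4841, 0.0444, 0.0207]
orientation: [-0.003, 0.746, -0.666, -0.001]
contact_force: [0.0, 11.5, 2.0]
width: 0.0006
```

Emit:
{"method": "jog_arm", "body": {"motion": [[255,0.0015,0,0,0],[255,0.002,0,0,0],[255,0.0023,0,0,0],[255,0.0023,0,0,0]]}}

```text
t: 15.45
tcp_pos: [0.484, 0.0444, 0.0209]
orientation: [-0.004, 0.746, -0.666, -0.002]
contact_force: [-0.6, 13.4, 4.1]
width: 0.0004
```

Emit:
{"method": "jog_arm", "body": {"motion": [[255,0.002,0,0,0],[255,0.0025,0,0,0],[255,0.0027,0,0,0],[255,0.0027,0,0,0]]}}

```text
t: 15.85
tcp_pos: [0.484, 0.0445, 0.0209]
orientation: [-0.006, 0.746, -0.666, -0.004]
contact_force: [0.7, 17.2, 3.6]
width: 0.0005
```

Emit:
{"method": "jog_arm", "body": {"motion": [[255,0.001,0,0,0],[255,0,0,0,0],[255,-0.001,0,0,0],[255,-0.003,0,0,0],[255,-0.01,0,0,0],[255,-0.02,0,0,0],[255,-0.03,0,0,0],[255,-0.03,0,0,0]]}}

```text
t: 16.65
tcp_pos: [0.4803, 0.0757, 0.0213]
orientation: [-0.006, 0.746, -0.666, -0.004]
contact_force: [0.7, 0.1, -0.6]
width: 0.0007
```

Emit:
{"method": "jog_arm", "body": {"motion": [[255,0,0,-0.03,0],[255,0,0,-0.08,0],[255,0,0,-0.12,0],[255,-0.03,0.02,-0.16,0],[255,-0.07,0.04,-0.18,0],[255,-0.11,0.06,-0.18,0],[255,-0.13,0.07,-0.18,0],[255,-0.13,0.07,-0.18,0]]}}

```text
t: 17.45
tcp_pos: [0.3942, 0.1965, 0.2032]
orientation: [-0.006, 0.748, -0.664, -0.004]
contact_force: [1.4, 0.7, 0.3]
width: 0.0003
```

```bash
python3 - <<'E'
from h import *
s=manip.state(); print(s['t'],s['tcp_pos'],s['contact_force'])
for n,sl in (('top',(slice(140,310),slice(210,430))),('side',(slice(170,330),slice(240,460)))):
    p=manip.capture(n); cv2.imwrite(f'pics/{n}5.png',cv2.resize(p['img'][sl],None,fx=3.5,fy=3.5,interpolation=3))
E
```

```text
17.45 [0.3941711  0.19648292 0.20318643] [1.3907929  0.72954091 0.26334488]
```

View pics/side5.png

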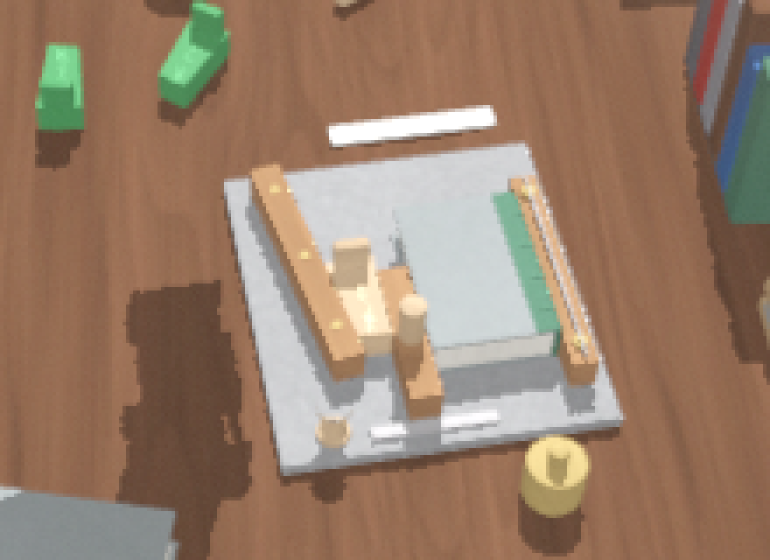

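View pics/top5.png

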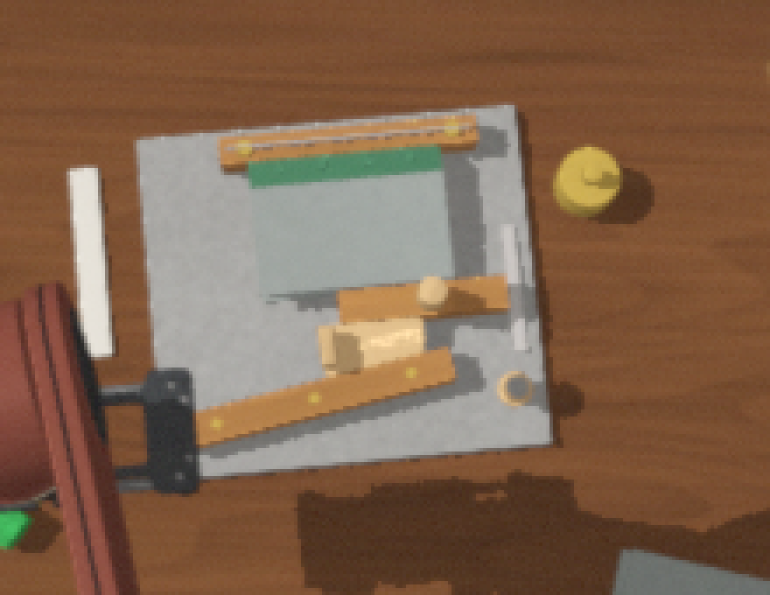

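The pictures show the wedge seated between bar and rail (top crop, 320–425 × 320–370), the bar against the book, and the book against the fence. The spool, folder, brass weight and green wedges are where they started. The arm is clear, so I'm handing in.

```bash
python3 -c "
from bench import manip
print(manip.hand_in())"
```

```text
the job is handed in; nothing more can be done
None
```

The job is done and handed in at about 17.5 s of the 67 s allowed. The hand-in gives no verdict.

- **Bar:** I took it by the knob and slid it forward about 21 mm until the force rose sharply. I held it at about 9 N, slightly over the suggested 7 to 8 N, then let go.
- **Wedge:** I pushed the beech wedge along the rail with closed fingers until it stopped moving. I raised the push along jig -y in steps from 7 to 17 N, against the suggested 15 N or so; the readings scatter by 1 to 2 N. It did not move further, and sideways force stayed under about 1.5 N in the last pushes. I then backed straight off.

**Last checks:**
- The top and side pictures show the wedge seated squarely between rail and bar, the bar on the book, and the book on the fence. The spool, folder and weight, which are in the two crops, look unmoved; I took no closing look at the jar, brush, driver or carton.
- The arm is clear and touches nothing.
- I did not measure the squeeze on the book after letting go; I judge it only from the push force and the pictures.
- Partway along, the wedge looked about 3° askew. The next picture showed this was its side face seen in perspective. I had already shifted the pusher 5 mm towards the rail, which did no harm.

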